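Put the jars into their stands

TASK

Put the four jars away into the four round wooden jar stands, each standing upright on the floor of the well made for its width: the narrowest jar in the smallest stand, the next in the next, and so on up to the widest jar in the largest stand. Keep the jars upright all the way, and leave the black cap and the flat wax tin where they are.

Things in the scene. Friction and masses are not known exactly. Their poses are not given: they have to be found in the camera images.
- powder_tub: the narrowest of the four jars: small round white screw-cap tub, 28 mm in diameter, 52 mm high, standing upright and loose. Origin: centre of its underside, z up along its axis. It belongs in stand_28
- paste_jar: the second narrowest jar: round grey jar with a white cap, 36 mm in diameter, 52 mm high, standing upright and loose. Origin: centre of its underside, z up along its axis. It belongs in stand_36
- empty_jar: the second widest jar: round open empty clear glass jar, 44 mm in diameter, 60 mm high, standing upright and loose. Origin: centre of its underside, z up along its axis. It belongs in stand_44
- balm_jar: the widest jar: round open glass jar of pale grease, 57 mm in diameter, glass 50 mm high, a small brush leaning out of it to 68 mm height; standing upright and loose; grasp the glass. Origin at its underside; the axis of the round glass lies 3.5 mm from the origin towards the body's +y. z up. It belongs in stand_57
- stand_28: the smallest of four round turned dark-wood jar stands with a cork floor, fixed to the bench: outside diameter 54 mm, well 44 mm in diameter. Rim top 13.5 mm above the bench, well floor 6.5 mm above the bench (well 7 mm deep, wall 5 mm). Origin on the stand's axis at bench level, z up
- stand_36: the second smallest of four round turned dark-wood jar stands with a cork floor, fixed to the bench: outside diameter 62 mm, well 52 mm in diameter. Rim top 13.5 mm above the bench, well floor 6.5 mm above the bench (well 7 mm deep, wall 5 mm). Origin on the stand's axis at bench level, z up
- stand_44: the second largest of four round turned dark-wood jar stands with a cork floor, fixed to the bench: outside diameter 71 mm, well 61 mm in diameter. Rim top 13.5 mm above the bench, well floor 6.5 mm above the bench (well 7 mm deep, wall 5 mm). Origin on the stand's axis at bench level, z up
- stand_57: the largest of four round turned dark-wood jar stands with a cork floor, fixed to the bench: outside diameter 84 mm, well 74 mm in diameter. Rim top 13.5 mm above the bench, well floor 6.5 mm above the bench (well 7 mm deep, wall 5 mm). Origin on the stand's axis at bench level, z up
- black_cap: bystander, not a jar: loose round black bottle cap, 36 mm in diameter, 19 mm high, lying on the bench; origin: centre of its underside. To be left where it is
- wax_tin: bystander, not a jar: loose flat round black tin with pale wax, 47 mm in diameter, 12 mm high, lying on the bench; origin: centre of its underside. To be left where it is
Not all that is in view belongs to the job. Leave any blue or orange look-alike of the stand_28 alone.

How it is judged:
At the end, for the whole second after the job is handed in: Each jar stands on the floor of its own stand's well (foot within 15 mm of the stand's axis, 4 to 9.5 mm above the stand's foot), narrowest in smallest up to widest in largest, upright within 0.1 rad, at rest and released; black cap and wax tin within 20 mm of where they were (horizontal distance between powder_tub and stand_28 below 0.015 m and z of powder_tub in the frame of stand_28 between 0.004 and 0.0095 m and angle between each of powder_tub, paste_jar, empty_jar, balm_jar's own z axis and vertical below 0.1 rad and linear speed of each of powder_tub, paste_jar, empty_jar, balm_jar below 0.02 m/s and contact force between each of powder_tub, paste_jar, empty_jar, balm_jar and the fingers below 0.1 N and horizontal distance between paste_jar and stand_36 below 0.015 m and z of paste_jar in the frame of stand_36 between 0.004 and 0.0095 m and horizontal distance between empty_jar and stand_44 below 0.015 m and z of empty_jar in the frame of stand_44 between 0.004 and 0.0095 m and horizontal distance between balm_jar and stand_57 below 0.015 m and z of balm_jar in the frame of stand_57 between 0.004 and 0.0095 m and distance of each of black_cap, wax_tin from where it was at the start of the episode below 0.02 m); the robot touches nothing.
It fails at once if a jar is tipped by more than 0.6 rad (angle between any of powder_tub, paste_jar, empty_jar, balm_jar's own z axis and vertical above 0.6 rad).
It fails at once if the black cap or the wax tin is moved more than 20 mm (distance of any of black_cap, wax_tin from where it was at the start of the episode above 0.02 m).
It also fails if it takes over 88 s, if anything falls off the work surface, if the arm or the gripper's body presses on something with over 40 N, if the wrist force passes 120 N, or if a joint passes its speed limit or range.

ROBOT

A 6-joint arm with a two-finger parallel gripper is mounted at the origin on a cart in front of the work surface, level with it; the furniture and walls round the work are solid. World frame = base frame: x ahead of the robot, y to its left, z up, the work surface at z = 0. Lengths are in m, angles in rad, forces in N, time in s.
With the tool pointing down it reaches from about 0.35 to 0.975 m from the base axis. Payload 7.1 kg.
Tool frame: the origin (TCP) lies midway between the tips of the shut fingers; the grasp point (between the pads) lies 19 mm behind it; z points along the fingers, x is the direction in which the jaws open and shut, and the axes are right-handed (so a half turn about z gives the same grasp; the last joint's range is limited). The gripper opens to 88 mm and grips with 3 to 60 N. Pads are 20 mm wide; open, the fingers measure 115 mm over their backs; the gripper's body (75 mm by 178 mm) begins 61 mm behind the grasp point.
Start: joints at [-1.222, 0.423, 1.63, -0, 1.089, -0.019], TCP at [0.225, -0.583, 0.187] pointing down, gripper open.
Joint ranges: [-3, 3], [-0.9, 2.11], [0.09, 2.58], [-1.31, 4.45], [0.11, 2.69], [-2.54, 2.54]. Speed limits (rad/s): [2.39, 2.39, 3.01, 3.14, 3.14, 3.14].

INTERFACE

Orientations are given as a unit quaternion [w, x, y, z].
In Python, from station import move_pose, movel, movej, command_gripper, wait, inverse_kinematics, read_camera, camera_info, MotionError, job_done, get_time, get_joint_pos, get_qvel, get_effort, get_tcp_pos, get_ee_rot, get_ft_force, get_ft_torque, get_grip_width gives the robot as it stands. Calls block until the motion is done:
- move_pose(position, orientation): joint-space move of the TCP to a pose.
- movel(position, frame=None, v=0.15, until_force=None): straight line of the TCP; frame=None keeps the orientation; v is the mean speed in m/s. With until_force (N) it stops when the force on the tool has changed by that much, and returns True; else False.
- movej(angles): joint-space move.
- command_gripper(opening): opening from 0.0 (shut) to 1.0 (fully open); the grip force is fixed at half the most; returns when the fingers have stopped.
- wait(seconds).
- inverse_kinematics(position, orientation): joint angles nearest the present ones, or None.
- read_camera(name): name is "scene" or "top" or "wrist"; returns the picture (384x512x3 uint8, red, green, blue); there is no depth.
- camera_info(name): a dict with "intrinsics" (3x3 intrinsics, pixels), "T" (4x4, takes a point from camera to world coordinates); the wrist camera has in their place "tool_from_camera" (4x4, takes a point from camera to tool coordinates, whose origin is the TCP and whose axes are the tool frame's). Camera axes: x right, y up, looking along -z (the intrinsics and any distortion apply to the point x, -y, -z); pixel columns grow to the right and rows downward; lengths in m; the calibration is good to about 2 mm. A picture is of the moment at which its call begins: read the wrist's pose just before it. camera_info takes no time and is no camera call.
A pose or a line that the arm cannot do raises MotionError and nothing moves.
- job_done(): hands the job in, once; it reports no verdict.
Readings, each from a call of its own:
- get_time(): time.
- get_joint_pos(): joint angles.
- get_qvel(): joint speeds.
- get_effort(): joint torques, N m.
- get_tcp_pos(): TCP position.
- get_ee_rot(): TCP orientation.
- get_ft_force(): force on the tool from outside, world axes, zero at the start.
- get_ft_torque(): the same for the moment, N m.
- get_grip_width(): opening from 0.0 (shut) to 1.0 (fully open).
Only numpy, scipy, OpenCV 4.12 (cv2) and the standard library are available. Lean on these libraries where they do the work, as an engineer would, in place of code of your own. Each camera call takes 0.05 s, during which the arm holds its last target.

## Working session

There is one attempt and no reset: what is moved stays moved. The work goes in short steps, each a Python script; the robot and the scene stay as the last script left them, time stands still between calls to the robot, and variables do not carry over. Pictures are saved under pics/ and viewed, and the job is handed in when it is done.

```bash
ls; mkdir -p pics
python3 - <<'E'
from station import *
import cv2
print(get_time(), get_tcp_pos(), get_ee_rot(), get_grip_width())
for n in ["scene","top","wrist"]:
    im=read_camera(n); cv2.imwrite(f"pics/{n}0.png",im[:,:,::-1])
    print(n,{k:v for k,v in camera_info(n).items()})
E
```

```text
pics
0.0 [ 0.22454149 -0.58260178  0.1857989 ] [-4.52141880e-04  8.24495462e-01 -5.65868033e-01 -6.30995918e-04] 0.9976162423908459
scene {'intrinsics': array([[419.98304274,   0.        , 253.32566971],
       [  0.        , 419.98304274, 185.71768489],
       [  0.        ,   0.        ,   1.        ]]), 'T': array([[-0.49007205,  0.38288823, -0.78308747, -0.07281571],
       [-0.871621  , -0.22587188,  0.43503876,  0.47723721],
       [-0.01030622,  0.89575582,  0.44442692,  0.42518631],
       [ 0.        ,  0.        ,  0.        ,  1.        ]])}
top {'intrinsics': array([[448.28979577,   0.        , 254.62050763],
       [  0.        , 448.28979577, 187.71272347],
       [  0.        ,   0.        ,   1.        ]]), 'T': array([[ 1.38383911e-02,  9.82277275e-01, -1.86922056e-01,
         3.88323255e-01],
       [-9.99902458e-01,  1.39478134e-02, -7.29829041e-04,
         1.34838521e-01],
       [ 1.89025948e-03,  1.86913923e-01,  9.82374477e-01,
         1.07334102e+00],
       [ 0.00000000e+00,  0.00000000e+00,  0.00000000e+00,
         1.00000000e+00]])}
wrist {'intrinsics': array([[321.3109829 ,   0.        , 252.13284085],
       [  0.        , 321.3109829 , 188.98230196],
       [  0.        ,   0.        ,   1.        ]]), 'tool_from_camera': array([[ 9.99999598e-01,  4.35337210e-04,  7.84351658e-04,
         5.67355707e-05],
       [ 6.15804295e-04, -9.68931644e-01, -2.47327901e-01,
        -6.67129846e-02],
       [ 6.52312103e-04,  2.47328285e-01, -9.68931522e-01,
        -1.97895069e-01],
       [ 0.00000000e+00,  0.00000000e+00,  0.00000000e+00,
         1.00000000e+00]])}
```

View pics/top0.png

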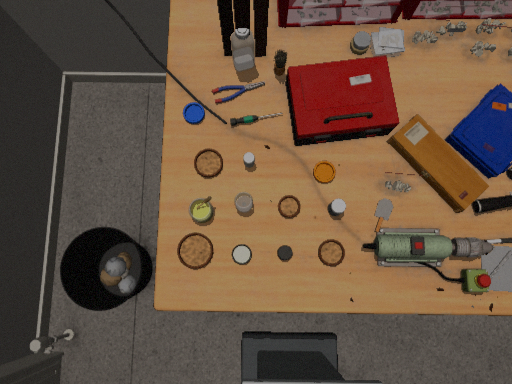

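View pics/scene0.png

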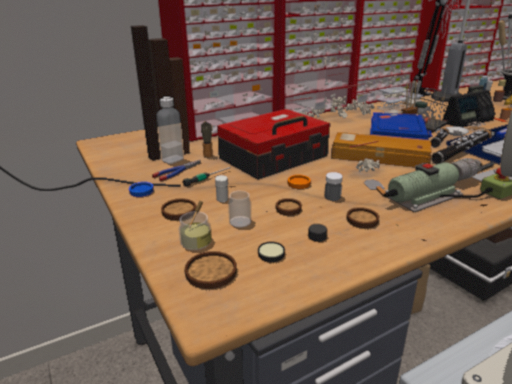

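Run:
```python
import cv2
im=cv2.imread("pics/top0.png")
cv2.imwrite("pics/crop_a.png",cv2.resize(im[80:280,130:330],None,fx=3,fy=3,interpolation=cv2.INTER_CUBIC))
cv2.imwrite("pics/crop_b.png",cv2.resize(im[80:280,280:480],None,fx=3,fy=3,interpolation=cv2.INTER_CUBIC))
```

```text
(no output)
```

View pics/crop_a.png

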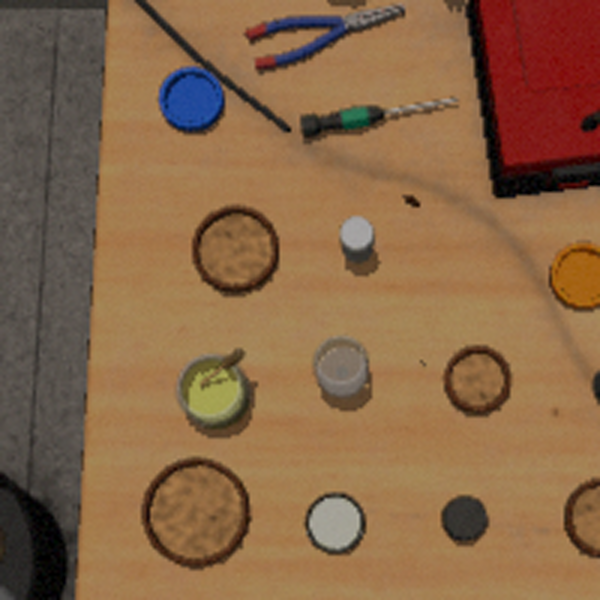

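View pics/crop_b.png

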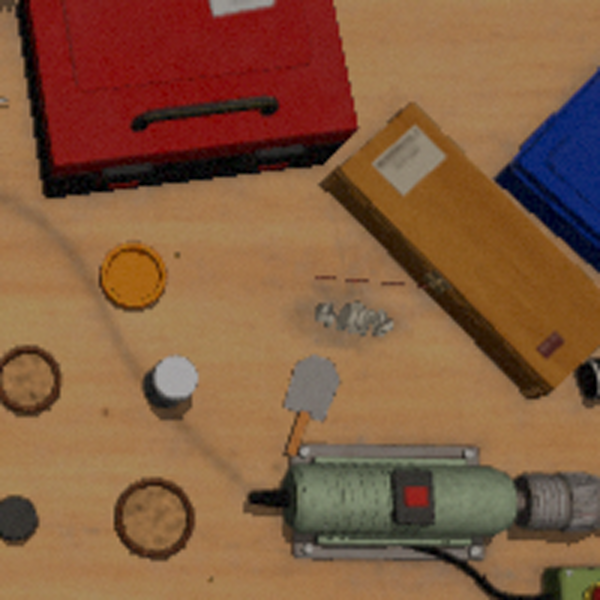

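Top view. Stands by rim size: stand_57 (195,251), stand_44 (208,163), stand_36 (331,252) and stand_28 (289,207). The blue dish (194,113) and orange dish (324,172) are look-alikes. Jars: tub (249,158), paste (338,207), empty (243,203), balm (202,210). The bystanders are the wax tin (242,254) and the cap (285,253). I'll project model circles onto the picture to confirm.

```bash
cat > h.py <<'E'
from station import *
import numpy as np, cv2
def ray(n,uv,z,T=None):
    ci=camera_info(n);K=ci["intrinsics"];T=ci["T"] if T is None else T
    d=T[:3,:3]@np.array([(uv[0]-K[0,2])/K[0,0],-(uv[1]-K[1,2])/K[1,1],-1]);o=T[:3,3]
    return o+d*(z-o[2])/d[2]
def proj(n,P,T=None):
    ci=camera_info(n);K=ci["intrinsics"];T=ci["T"] if T is None else T
    p=(np.atleast_2d(P)-T[:3,3])@T[:3,:3]
    return np.c_[K[0,2]+K[0,0]*p[:,0]/-p[:,2],K[1,2]-K[1,1]*p[:,1]/-p[:,2]]
def circ(c,z,d):
    a=np.linspace(0,2*np.pi,60);return np.c_[c[0]+d/2*np.cos(a),c[1]+d/2*np.sin(a),a*0+z]
def draw(im,n,c,z,d,col,s,off,T=None):
    p=(proj(n,circ(c,z,d),T)-off+.5)*s-.5
    cv2.polylines(im,[np.round(p).astype(int)],True,col,1)
def wristT():
    from scipy.spatial.transform import Rotation as R
    p=get_tcp_pos();q=get_ee_rot();M=np.eye(4);M[:3,:3]=R.from_quat(q,scalar_first=True).as_matrix();M[:3,3]=p
    return M@camera_info("wrist")["tool_from_camera"]
E
cat > m.py <<'E'
from h import *
im=cv2.imread("pics/top0.png")
px=dict(s57=((195.3,250.7),.0135,.084),s44=((208.5,163.5),.0135,.071),s28=((289,206.7),.0135,.054),s36=((331.3,252.2),.0135,.062),
 tub=((248.9,157.3),.052,.028),paste=((338.7,205.7),.052,.036),empty=((243.6,201.8),.060,.044),balm=((201.2,208.9),.050,.057),wax=((241.7,254),.012,.047),cap=((285,252.7),.019,.036))
S=4;off=np.array([165,140]);c=cv2.resize(im[140:280,165:360],None,fx=S,fy=S,interpolation=cv2.INTER_CUBIC)
for k,(uv,z,d) in px.items():
    P=ray("top",uv,z);print(k,P.round(4),np.hypot(*P[:2]).round(3))
    draw(c,"top",P,z,d,(0,255,0),S,off)
    if k[0]!='s': draw(c,"top",P,0,d,(255,0,255),S,off)
cv2.imwrite("pics/ov1.png",c)
E
python3 m.py
```

```text
s57 [0.4378 0.2725 0.0135] 0.516
s44 [0.6483 0.2486 0.0135] 0.694
s28 [0.545  0.0529 0.0135] 0.548
s36 [ 0.4387 -0.0462  0.0135] 0.441
tub [0.6552 0.15   0.052 ] 0.672
paste [ 0.5433 -0.0586  0.052 ] 0.546
empty [0.548  0.1603 0.06  ] 0.571
balm [0.5316 0.2579 0.05  ] 0.591
wax [0.4317 0.1637 0.012 ] 0.462
cap [0.4358 0.0627 0.019 ] 0.44
```

View pics/ov1.png

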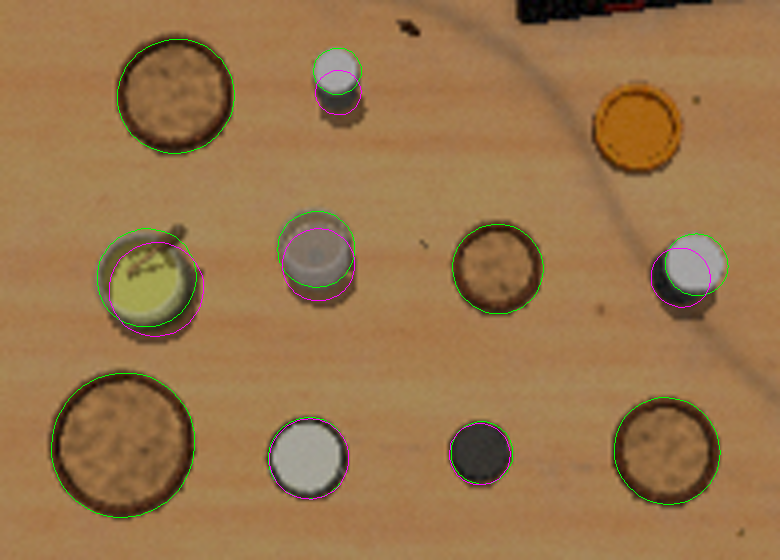

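The model circles fit the rims and both bystanders well, and the sizes confirm which stand is which. I'll start with the paste jar, checking with the wrist camera while hovering over it.

```bash
cat >> h.py <<'E'
def quat(deg):
    a=np.radians(deg)/2;return [0,float(np.cos(a)),float(np.sin(a)),0]
E
python3 - <<'E'
from h import *
p=get_tcp_pos(); movel([p[0],p[1],.25],v=.3)
command_gripper(.75)
move_pose([.5433,-.0586,.17],quat(0)); print(get_time(),get_tcp_pos(),get_joint_pos())
T=wristT();im=read_camera("wrist")[:,:,::-1].copy()
np.save("T1.npy",T);cv2.imwrite("pics/w1.png",im)
c=cv2.resize(im,None,fx=1.5,fy=1.5)
draw(c,"wrist",[.5433,-.0586],.052,.036,(0,255,0),1.5,0,T)
draw(c,"wrist",[.5433,-.0586],0,.036,(255,0,255),1.5,0,T)
for xy,d in (([.4387,-.0462],.062),([.545,.0529],.054)): draw(c,"wrist",xy,.0135,d,(0,255,0),1.5,0,T)
draw(c,"wrist",[.4358,.0627],.019,.036,(0,255,0),1.5,0,T)
cv2.imwrite("pics/w1o.png",c)
E
```

```text
3.2667 [ 0.54344499 -0.05937176  0.17013551] [-1.30510878e-01  3.29460242e-01  1.81796150e+00 -1.46761930e-04
  9.93804816e-01 -1.29208730e-01]
```

View pics/w1o.png

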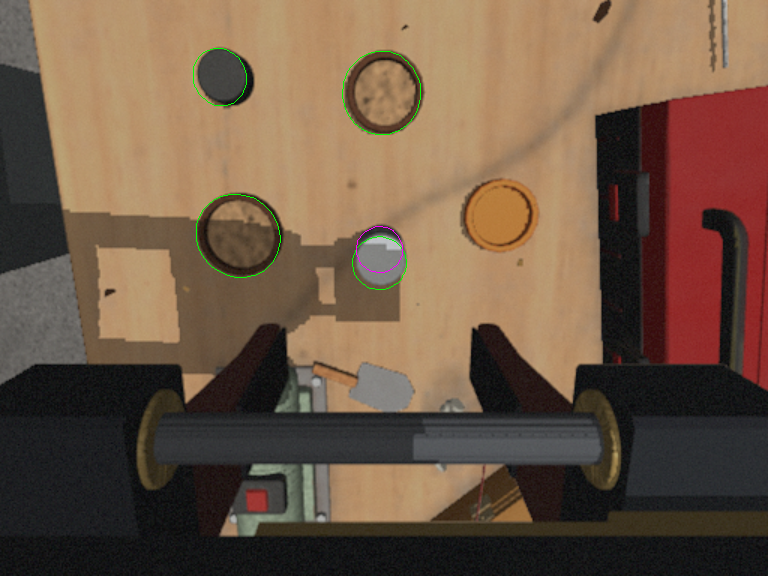

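The wrist overlay agrees with the top camera to 1–2 mm, with the paste cap at about (380,262) on its circle. I'll grasp the paste jar and place it.

```bash
cat >> h.py <<'E'
G=.013; ZT=.135
def place(src,dst,deg,op_in,op_out,ddeg=None,go=True):
    q=quat(deg); qd=quat(deg if ddeg is None else ddeg)
    if go:
        command_gripper(op_in); move_pose([*src,ZT],q)
    movel([*src,G],v=.15); command_gripper(0); w=get_grip_width()*88
    print("grip mm",round(w,1),"t",round(get_time(),2))
    if w<20: return False
    movel([*src,.12],v=.2)
    print("held mm",round(get_grip_width()*88,1))
    move_pose([*dst,.12],qd)
    movel([*dst,.04],v=.2); hit=movel([*dst,G+.0072],v=.04,until_force=8)
    print("hit",hit,"z",get_tcp_pos().round(4))
    command_gripper(op_out); wait(.1); movel([*dst,ZT],v=.2)
    print("t",round(get_time(),2))
    return True
def snap(n,f):
    im=read_camera(n)[:,:,::-1]; cv2.imwrite(f"pics/{f}.png",im)
E
python3 - <<'E'
from h import *
print(place([.5433,-.059],[.4387,-.0465],0,.75,.6,go=False)); snap("top","t2"); snap("scene","s2")
T=wristT();im=read_camera("wrist");cv2.imwrite("pics/w2.png",im[:,:,::-1])
a=cv2.imread("pics/t2.png");b=cv2.imread("pics/s2.png")
cv2.imwrite("pics/c2.png",np.hstack([cv2.resize(a[130:280,270:420],(400,400)),cv2.resize(b[150:300,280:430],(400,400))]))
E
```

```text
grip mm 31.3 t 5.17
held mm 31.2
hit False z [ 0.4386 -0.0465  0.0201]
t 8.93
True
```

View pics/c2.png

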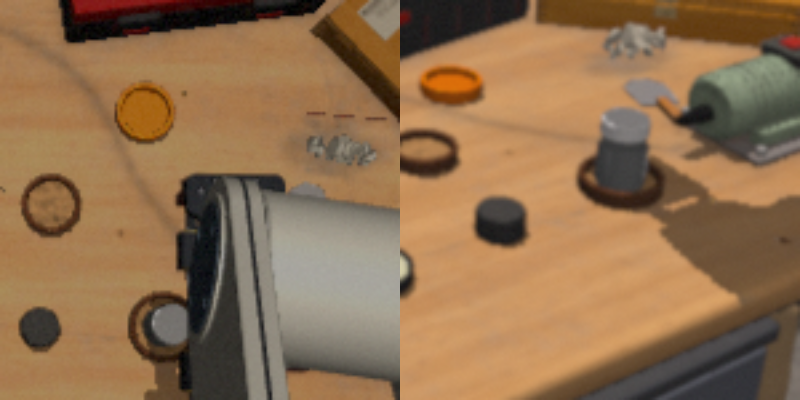

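View pics/w2.png

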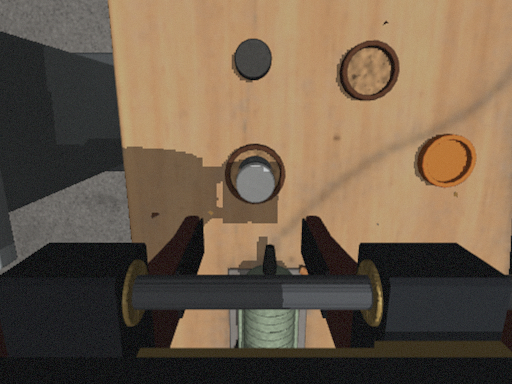

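The paste jar stands upright in stand_36, central in the wrist view at (255,178). Next is the tub at (249,157), the only 28 mm white-capped jar. It goes to the natural-wood stand_28 at (289,207), not the orange or blue dish.

Run:
```python
from h import *
ok=place([.6552,.150],[.545,.0527],0,.7,.55); print(ok)
snap("wrist","w3"); snap("scene","s3")
a=cv2.imread("pics/w3.png");b=cv2.imread("pics/s3.png")
cv2.imwrite("pics/c3.png",np.hstack([a[0:300,100:400],b[100:400,150:450]]))
```

```text
grip mm 23.5 t 12.26
held mm 23.6
hit False z [0.5449 0.0527 0.0201]
t 16.19
TrueTraceback (most recent call last):
  File "<stdin>", line 5, in <module>
    return _nx.concatenate(arrs, 1, dtype=dtype, casting=casting)
           ~~~~~~~~~~~~~~~^^^^^^^^^^^^^^^^^^^^^^^^^^^^^^^^^^^^^^^
ValueError: all the input array dimensions except for the concatenation axis must match exactly, but along dimension 0, the array at index 0 has size 300 and the array at index 1 has size 284
```

Run:
```python
from h import *
command_gripper(1.0)
move_pose([.532,.257,.2],quat(36)); print(get_time(),get_joint_pos().round(2))
T=wristT();im=read_camera("wrist")[:,:,::-1].copy();np.save("T4.npy",T);cv2.imwrite("pics/w4.png",im)
b=cv2.imread("pics/s3.png");a=cv2.imread("pics/w3.png")
cv2.imwrite("pics/c3.png",np.hstack([a[0:280,100:400],b[100:380,150:450]]))
c=cv2.resize(im,None,fx=1.5,fy=1.5)
for z in (0,.05): draw(c,"wrist",[.532,.257],z,.057,(0,255,0),1.5,0,T)
draw(c,"wrist",[.4378,.2725],.0135,.084,(0,255,0),1.5,0,T)
draw(c,"wrist",[.6483,.2486],.0135,.071,(0,255,0),1.5,0,T)
for z in (0,.06): draw(c,"wrist",[.548,.1603],z,.044,(0,255,0),1.5,0,T)
cv2.imwrite("pics/w4o.png",c)
```

```text
17.9333 [ 0.43  0.36  1.7  -0.    1.09 -0.2 ]
```

View pics/c3.png

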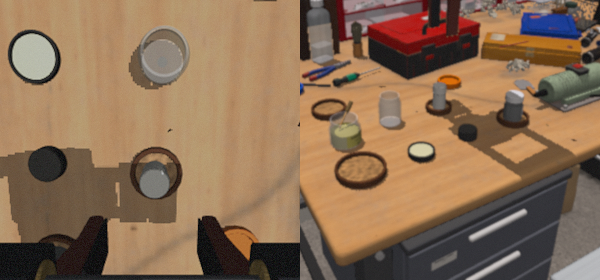

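View pics/w4o.png

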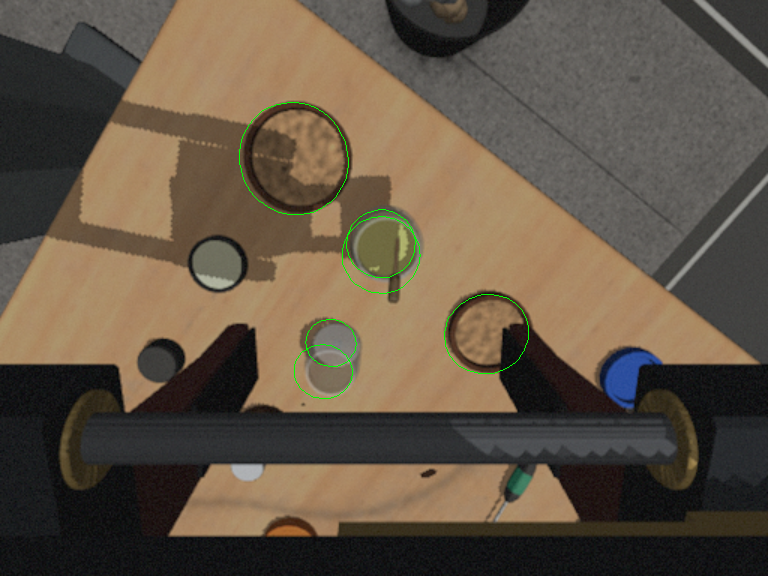

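The tub is standing in stand_28. The balm brush lies along the image vertical, perpendicular to the jaws, as wanted. I'll crop in on the balm and empty jars to refine their positions.

Run:
```python
from h import *
T=np.load("T4.npy");im=cv2.imread("pics/w4.png");S=5;off=np.array([190,125])
c=cv2.resize(im[125:270,190:300],None,fx=S,fy=S,interpolation=cv2.INTER_CUBIC)
c0=c.copy()
P=[.532,.255]
for z,col in((0,(255,0,255)),(.05,(0,255,0))): draw(c,"wrist",P,z,.057,col,S,off,T)
E=[.549,.1595]
for z,col in((0,(255,0,255)),(.06,(0,255,0))): draw(c,"wrist",E,z,.044,col,S,off,T)
cv2.imwrite("pics/w4c.png",cv2.resize(np.hstack([c0,c])[:600],(800,440)))
im=cv2.imread("pics/top0.png");off=np.array([180,180]);S=8
c=cv2.resize(im[180:250,180:270],None,fx=S,fy=S,interpolation=cv2.INTER_CUBIC)
for z,col in((0,(255,0,255)),(.05,(0,255,0))): draw(c,"top",P,z,.057,col,S,off)
for z,col in((0,(255,0,255)),(.06,(0,255,0))): draw(c,"top",E,z,.044,col,S,off)
cv2.imwrite("pics/t4c.png",c)
```

```text
(no output)
```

View pics/w4c.png

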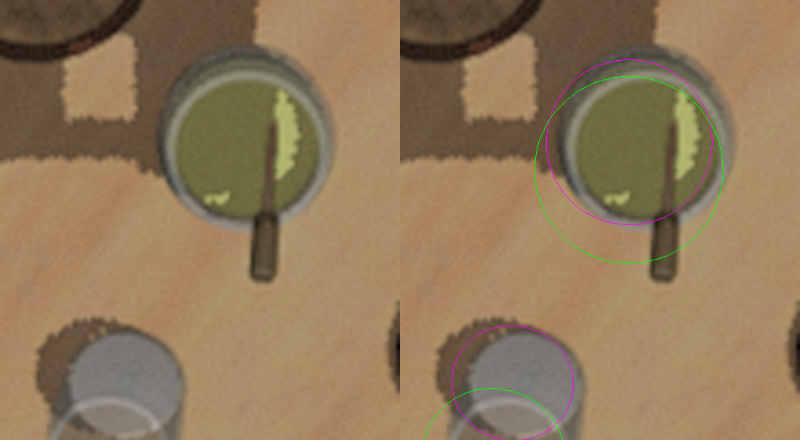

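View pics/t4c.png

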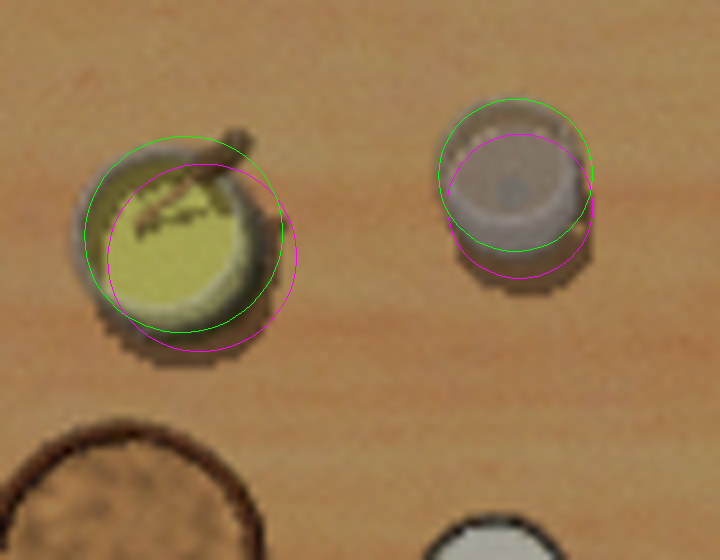

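```bash
cat > ov.py <<'E'
from h import *
import sys
P=eval(sys.argv[1]);E=eval(sys.argv[2])
T=np.load("T4.npy");im=cv2.imread("pics/w4.png");S=4;off=np.array([190,125])
c=cv2.resize(im[125:270,190:290],None,fx=S,fy=S,interpolation=cv2.INTER_CUBIC)
for z,col in((.0,(255,0,255)),(.05,(0,255,0))): draw(c,"wrist",P,z,.057,col,S,off,T)
for z,col in((0,(255,0,255)),(.06,(0,255,0))): draw(c,"wrist",E,z,.044,col,S,off,T)
im=cv2.imread("pics/top0.png");off=np.array([185,185]);S=6
d=cv2.resize(im[185:235,185:260],None,fx=S,fy=S,interpolation=cv2.INTER_CUBIC)
for z,col in((0,(255,0,255)),(.05,(0,255,0))): draw(d,"top",P,z,.057,col,S,off)
for z,col in((0,(255,0,255)),(.06,(0,255,0))): draw(d,"top",E,z,.044,col,S,off)
o=np.zeros((580,850,3),np.uint8);o[:c.shape[0],:400]=c;o[:300,400:]=d
cv2.imwrite("pics/%s.png"%sys.argv[3],o[:,:800])
E
python3 ov.py "[.529,.2585]" "[.549,.161]" ov5
```

```text
(no output)
```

View pics/ov5.png

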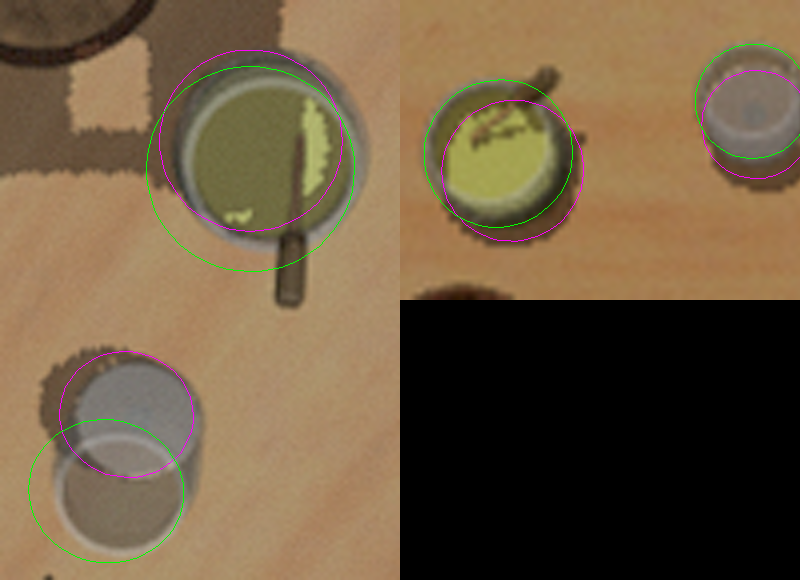

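The two cameras differ by up to about 5 mm on these glass jars, mostly along the closing direction, where the jaws will centre the jar. I'll take the mean, (.531,.2605), for the balm grasp.

Run:
```python
from h import *
print(place([.531,.2605],[.438,.2727],36,1.0,1.0))
T=wristT();snap("wrist","w6");snap("scene","s6")
np.save("T6.npy",T)
b=cv2.imread("pics/s6.png");a=cv2.imread("pics/w6.png")
cv2.imwrite("pics/c6.png",np.hstack([a[0:280,50:450],b[100:380,100:500]]))
```

```text
grip mm 0.3 t 20.88
False
```

View pics/c6.png

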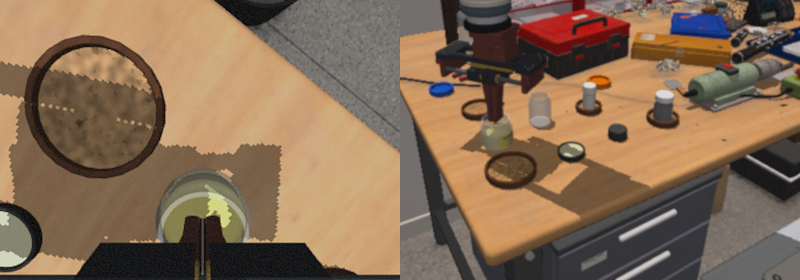

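The gripper shut on nothing. I'll look closely before moving anything.

Run:
```python
from h import *
print(get_tcp_pos(),get_grip_width(),get_ft_force(),get_time())
snap("top","t7")
b=cv2.imread("pics/s6.png");a=cv2.imread("pics/w6.png");t=cv2.imread("pics/t7.png")
T=np.load("T6.npy")
c=cv2.resize(a[120:320,130:330],(400,400),interpolation=cv2.INTER_CUBIC)
cv2.imwrite("pics/c7.png",np.hstack([c,cv2.resize(b[160:300,130:270],(400,400),interpolation=cv2.INTER_CUBIC)]))
cv2.imwrite("pics/c7t.png",cv2.resize(t[130:280,160:300],(560,600),interpolation=cv2.INTER_CUBIC))
```

```text
[0.53089002 0.26045561 0.01286868] 0.00650206028871084 [-0.0989955   0.25858577  0.05622346] 20.975
```

View pics/c7.png

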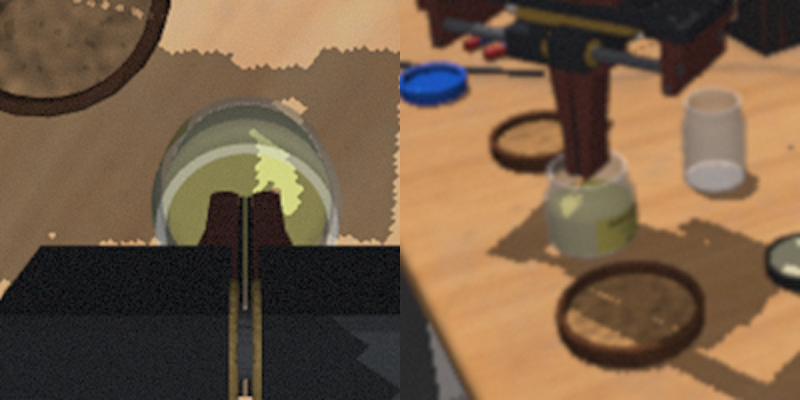

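View pics/c7t.png

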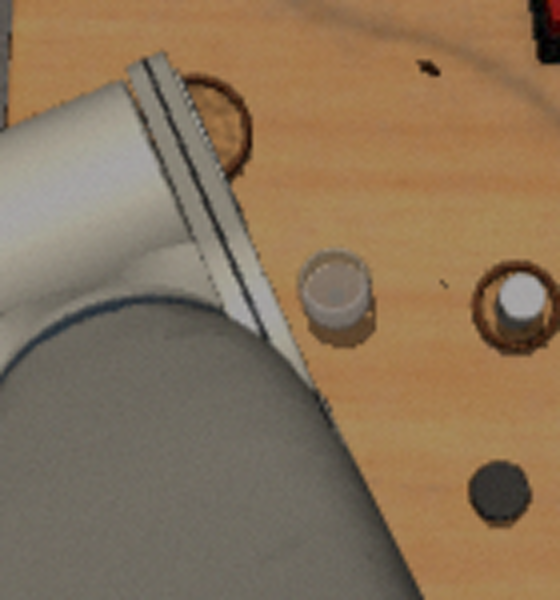

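Run:
```python
from h import *
T=np.load("T6.npy");p=get_tcp_pos()
for z in (.013,.03,.05,.07): print(z,proj("wrist",[p[0],p[1],z],T).round(1), proj("scene",[p[0],p[1],z]).round(1))
a=cv2.imread("pics/w6.png");S=4;off=np.array([180,130])
c=cv2.resize(a[130:260,180:330],None,fx=S,fy=S,interpolation=cv2.INTER_CUBIC)
for P,col in (([.531,.2605],(0,0,255)),([.5225,.272],(0,255,0))):
  for z in (0,.05): draw(c,"wrist",P,z,.057,col,S,off,T)
b=cv2.imread("pics/s6.png");off=np.array([160,180])
d=cv2.resize(b[180:260,160:230],None,fx=S,fy=S,interpolation=cv2.INTER_CUBIC)
for P,col in (([.531,.2605],(0,0,255)),([.5225,.272],(0,255,0))):
  for z in (0,.05): draw(d,"scene",P,z,.057,col,S,off)
cv2.imwrite("pics/c8.png",c);cv2.imwrite("pics/c8s.png",cv2.resize(d,None,fx=2,fy=1.8))
```

```text
0.013 [[253.  214.3]] [[195.8 235.6]]
0.03 [[253.  223.4]] [[195.2 227.5]]
0.05 [[253.1 236.5]] [[194.3 217.7]]
0.07 [[253.1 252.8]] [[193.5 207.7]]
```

View pics/c8.png

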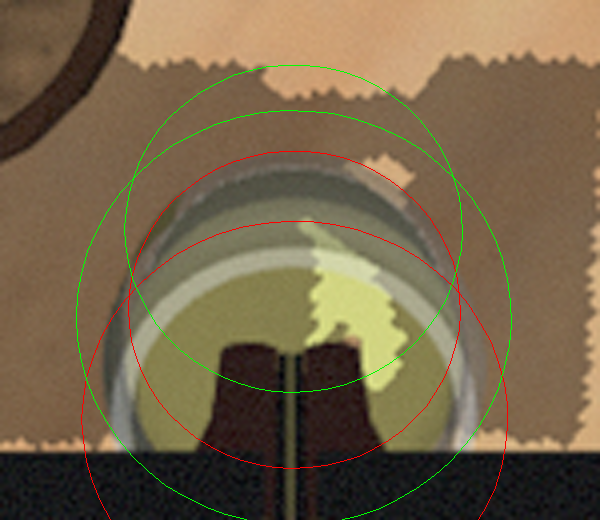

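View pics/c8s.png

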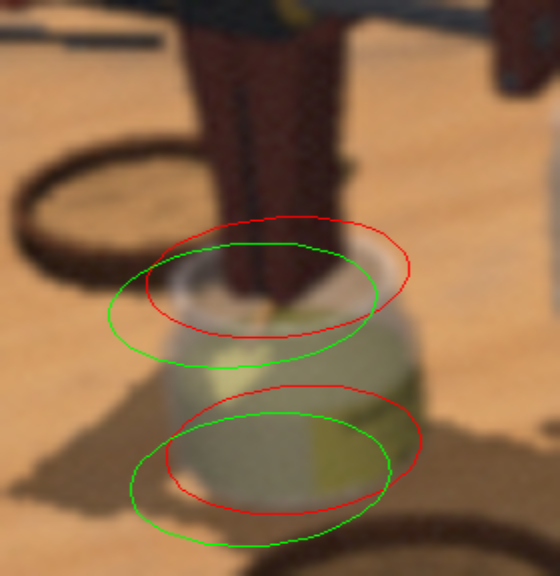

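The fingers are at TCP (.531,.2605,.013), and both views show them shut inside the open jar. There is no force on the tool and the jar is still upright. I'll back out straight up, slowly and under force watch.

Run:
```python
from h import *
print(get_time())
p=get_tcp_pos()
h=movel([p[0],p[1],.09],v=.06,until_force=3); print(h,get_tcp_pos(),get_ft_force())
if not h: movel([p[0],p[1],.2],v=.2)
T=wristT();np.save("T9.npy",T);snap("wrist","w9");snap("scene","s9")
print(get_time())
a=cv2.imread("pics/w9.png");b=cv2.imread("pics/s9.png")
cv2.imwrite("pics/c9.png",np.hstack([cv2.resize(a[100:240,180:320],(400,400),interpolation=cv2.INTER_CUBIC),cv2.resize(b[160:300,130:270],(400,400),interpolation=cv2.INTER_CUBIC)]))
```

```text
21.025
False [0.53065935 0.26034603 0.08957285] [ 0.53781876  0.27428674 -0.13585715]
23.2583
```

View pics/c9.png

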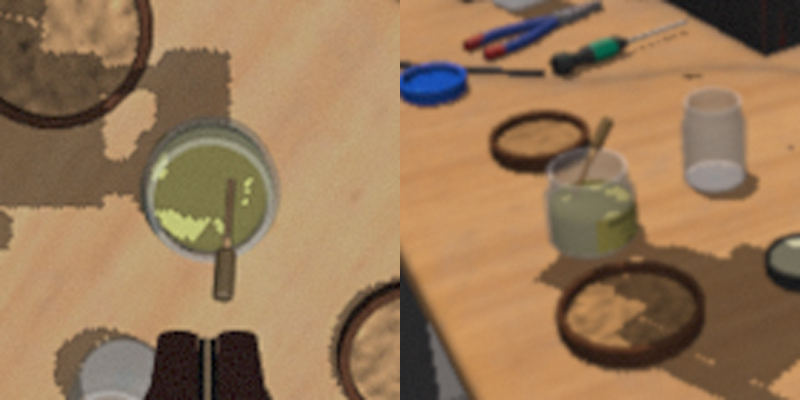

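The jar is upright and barely moved, with its brush still in place. The grip readings on the first two jars were about 4.6 mm under the real diameter, so full closing probably forces the pads through the thin glass wall. For the glass jars I'll stop closing just below the diameter. First I'll re-measure the jar.

```bash
cat > ov2.py <<'E'
from h import *
import sys
P=eval(sys.argv[1])
T=np.load("T9.npy");im=cv2.imread("pics/w9.png");S=5;off=np.array([210,120])
c=cv2.resize(im[120:210,210:300],None,fx=S,fy=S,interpolation=cv2.INTER_CUBIC)
for z,col in((.0,(255,0,255)),(.05,(0,255,0))): draw(c,"wrist",P,z,.057,col,S,off,T)
im=cv2.imread("pics/s9.png");off=np.array([170,195]);S=6
d=cv2.resize(im[195:270,170:225],None,fx=S,fy=S,interpolation=cv2.INTER_CUBIC)
for z,col in((0,(255,0,255)),(.05,(0,255,0))): draw(d,"scene",P,z,.057,col,S,off)
cv2.imwrite("pics/%s.png"%sys.argv[2],np.hstack([c,d]))
E
python3 ov2.py "[.531,.2605]" ov9
```

```text
(no output)
```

View pics/ov9.png

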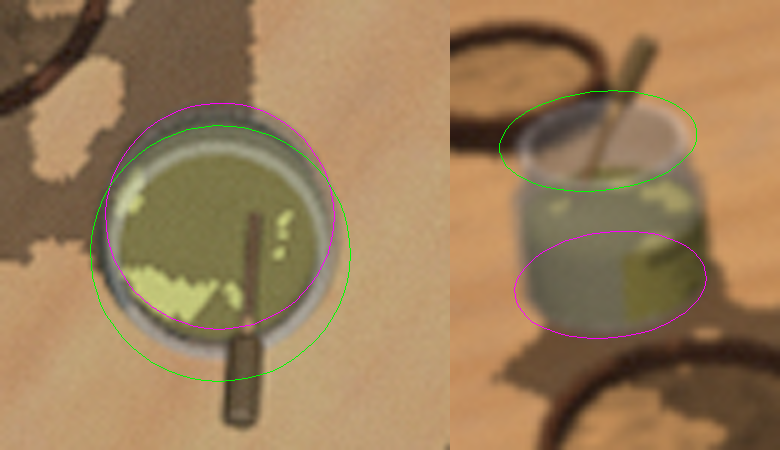

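Run:
```python
from h import *
src=[.530,.262]; command_gripper(1.0); movel([*src,.012],v=.2)
for o in (.70,.66,.64,.62,.60,.585):
    command_gripper(o); w=get_grip_width()*88
    print(o*88,round(w,2),get_ft_force().round(2),round(get_time(),2))
    if w>o*88+1.2: break
T=wristT();np.save("T10.npy",T);snap("wrist","w10")
```

```text
61.599999999999994 61.76 [-0.69 -0.06 -0.97] 26.33
58.080000000000005 58.03 [ 0.16 -0.69  0.11] 26.63
56.32 56.1 [ 0.51 -0.69  1.46] 26.89
54.56 54.46 [ 0.73  0.34 -0.48] 27.15
52.8 53.03 [0.22 1.21 0.18] 27.41
51.48 51.29 [-0.13  0.07  0.7 ] 27.65
```

View pics/w10.png

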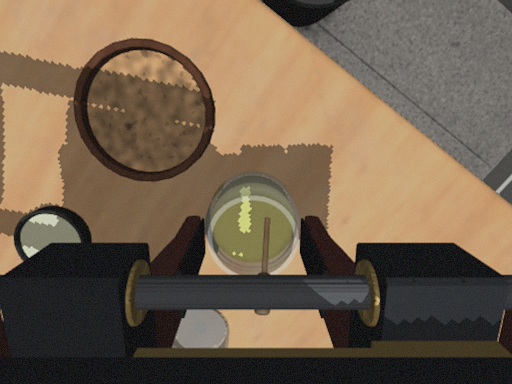

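Run:
```python
from h import *
for o in (50,49,48,47,46):
    command_gripper(o/88); w=get_grip_width()*88
    print(o,round(w,2),get_ft_force().round(2),round(get_time(),2))
    if w>o+.8: break
T=wristT();np.save("T11.npy",T);snap("wrist","w11");snap("scene","s11")
a=cv2.imread("pics/w11.png");b=cv2.imread("pics/s11.png")
cv2.imwrite("pics/c11.png",np.hstack([cv2.resize(a[140:340,150:350],(400,400),interpolation=cv2.INTER_CUBIC),cv2.resize(b[160:300,130:270],(400,400),interpolation=cv2.INTER_CUBIC)]))
```

```text
50 49.71 [ 0.23 -0.2   0.11] 27.94
49 49.21 [ 1.12  0.04 -0.43] 28.17
48 47.97 [-0.7  -0.39 -0.25] 28.38
47 47.1 [-0.11 -0.65 -0.69] 28.6
46 46.86 [ 0.14  0.19 -0.39] 28.82
```

View pics/c11.png

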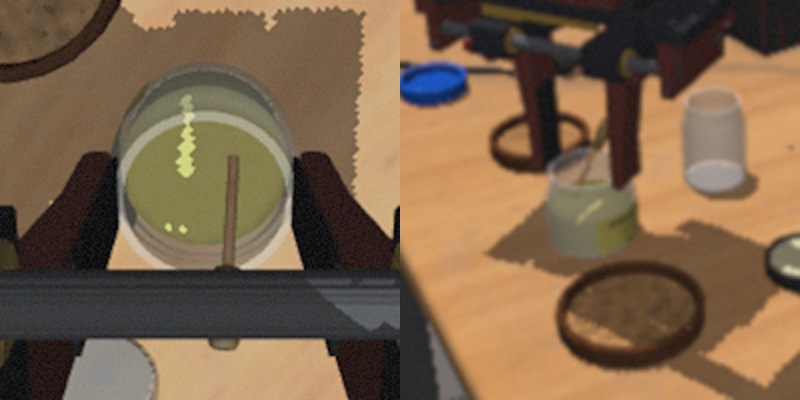

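Run:
```python
from h import *
p=get_tcp_pos(); u=np.array([np.cos(np.radians(36)),np.sin(np.radians(36))])
for s in (-1,1):
    for g in (.047,.057): print(s,g,[(proj("scene",[*(p[:2]+s*u*g/2),z]).round(0)[0]-[130,160])*2.857+[400,0] for z in (.012,.05)],[(proj("wrist",[*(p[:2]+s*u*g/2),.012],np.load("T11.npy"))[0]-[150,140])*2])
for o in (45,44):
    command_gripper(o/88); w=get_grip_width()*88
    print(o,round(w,2),get_ft_force().round(2),get_effort().round(2)[:3],round(get_time(),2))
T=wristT();snap("wrist","w12");snap("scene","s12")
a=cv2.imread("pics/w12.png");b=cv2.imread("pics/s12.png")
cv2.imwrite("pics/c12.png",np.hstack([cv2.resize(a[140:340,150:350],(400,400),interpolation=cv2.INTER_CUBIC),cv2.resize(b[180:260,160:240],(400,400),interpolation=cv2.INTER_CUBIC)]))
```

```text
-1 0.047 [array([619.989, 228.56 ]), array([614.275, 174.277])] [array([132.89845375, 148.41438989])]
-1 0.057 [array([625.703, 228.56 ]), array([622.846, 177.134])] [array([117.46979338, 148.41731498])]
1 0.047 [array([554.278, 211.418]), array([548.564, 157.135])] [array([277.97631427, 148.38688492])]
1 0.057 [array([548.564, 208.561]), array([542.85 , 157.135])] [array([293.41528568, 148.38395789])]
45 46.54 [-0.48  0.08 -1.76] [ 3.000e-02 -5.730e+01 -1.874e+01] 29.13
44 46.66 [-0.44  0.34 -1.52] [ 1.000e-02 -5.732e+01 -1.875e+01] 29.35
```

View pics/c12.png

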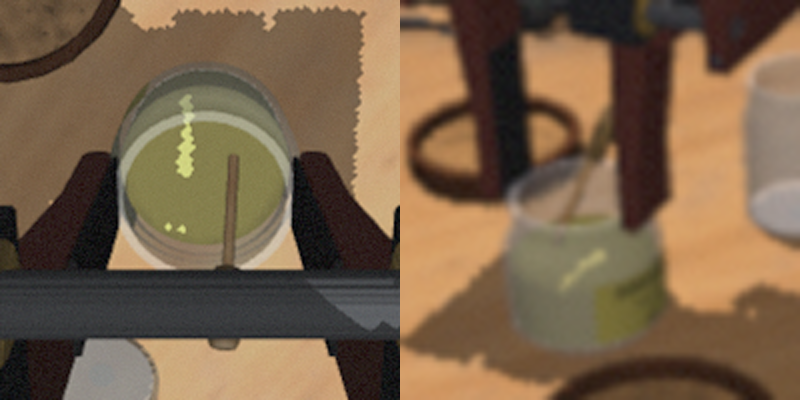

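Run:
```python
from h import *
from scipy.spatial.transform import Rotation as R
p=get_tcp_pos();Rm=R.from_quat(get_ee_rot(),scalar_first=True).as_matrix();T=np.load("T11.npy")
W=lambda x,y,z:p+Rm@np.array([x,y,z])
for name,Tn in (("open",T),):
  for y in (-.01,0,.01):
    for z in (0,-.01,-.02,-.03,-.04):
      print(y,z,"wrist",proj("wrist",W(0,y,z),T)[0].round(1),"scene R",proj("scene",W(-.0285,y,z))[0].round(1),proj("scene",W(-.042,y,z))[0].round(1),"mm gap for 207..300:",
       round(92.5/ (proj("wrist",W(.01,y,z),T)[0,0]-proj("wrist",W(0,y,z),T)[0,0])*10,1))
a=cv2.imread("pics/w12.png");b=cv2.imread("pics/s12.png")
cv2.imwrite("pics/c13.png",np.hstack([cv2.resize(a[190:250,170:330],(960,360),interpolation=cv2.INTER_CUBIC)[:,:800]]))
```

```text
-0.01 0 wrist [252.9 199.3] scene R [206.3 243.1] [213.1 244.9] mm gap for 207..300: 59.2
-0.01 -0.01 wrist [252.9 203.9] scene R [205.9 238.3] [212.8 240.1] mm gap for 207..300: 56.4
-0.01 -0.02 wrist [252.9 208.9] scene R [205.6 233.4] [212.4 235.1] mm gap for 207..300: 53.6
-0.01 -0.03 wrist [252.9 214.4] scene R [205.2 228.4] [212.1 230.2] mm gap for 207..300: 50.9
-0.01 -0.04 wrist [253.  220.6] scene R [204.9 223.4] [211.8 225.1] mm gap for 207..300: 48.1
0 0 wrist [252.9 214.2] scene R [209.2 240.2] [215.9 241.9] mm gap for 207..300: 59.9
0 -0.01 wrist [252.9 219.4] scene R [208.9 235.4] [215.6 237.1] mm gap for 207..300: 57.1
0 -0.02 wrist [252.9 225.1] scene R [208.5 230.5] [215.3 232.2] mm gap for 207..300: 54.4
0 -0.03 wrist [252.9 231.5] scene R [208.2 225.6] [215.  227.3] mm gap for 207..300: 51.6
0 -0.04 wrist [253.  238.5] scene R [207.9 220.6] [214.7 222.3] mm gap for 207..300: 48.8
0.01 0 wrist [252.9 228.7] scene R [212.  237.3] [218.7 239. ] mm gap for 207..300: 60.6
0.01 -0.01 wrist [252.9 234.5] scene R [211.7 232.5] [218.4 234.2] mm gap for 207..300: 57.8
0.01 -0.02 wrist [252.9 240.9] scene R [211.4 227.7] [218.1 229.4] mm gap for 207..300: 55.1
0.01 -0.03 wrist [252.9 248. ] scene R [211.1 222.8] [217.9 224.5] mm gap for 207..300: 52.3
0.01 -0.04 wrist [253. 256.] scene R [210.8 217.9] [217.6 219.5] mm gap for 207..300: 49.5
```

View pics/c13.png

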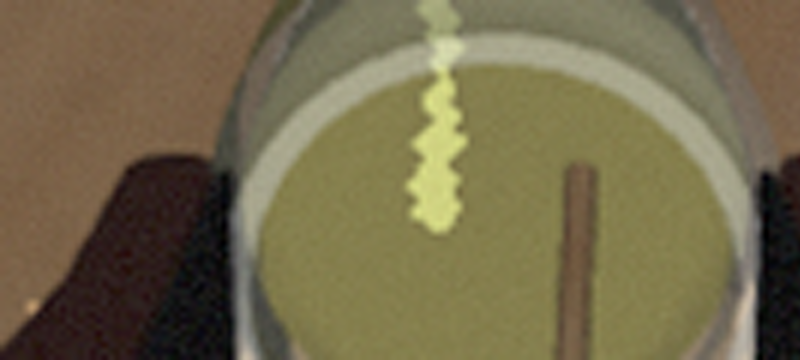

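Both cameras put the real fingertips about 30 mm above the stated TCP. In the wrist view the tip row is 216 where 199 was expected, and in the scene view it is 226 where 242 was expected. My grasps were therefore only at the jar tops, and the first balm close slipped over the rim into the jar. I'll release and go lower under force watch.

Run:
```python
from h import *
command_gripper(1.0)
p=get_tcp_pos()
h=movel([p[0],p[1],-.012],v=.05,until_force=5); print(h,get_tcp_pos(),get_ft_force())
snap("scene","s14");snap("wrist","w14")
print(get_time())
a=cv2.imread("pics/w14.png");b=cv2.imread("pics/s14.png")
cv2.imwrite("pics/c14.png",np.hstack([cv2.resize(a[140:340,150:350],(400,400),interpolation=cv2.INTER_CUBIC),cv2.resize(b[180:260,160:240],(400,400),interpolation=cv2.INTER_CUBIC)]))
```

```text
False [ 0.52984445  0.26192592 -0.01228093] [ 0.44516009 -0.21498633 -0.75867979]
30.975
```

View pics/c14.png

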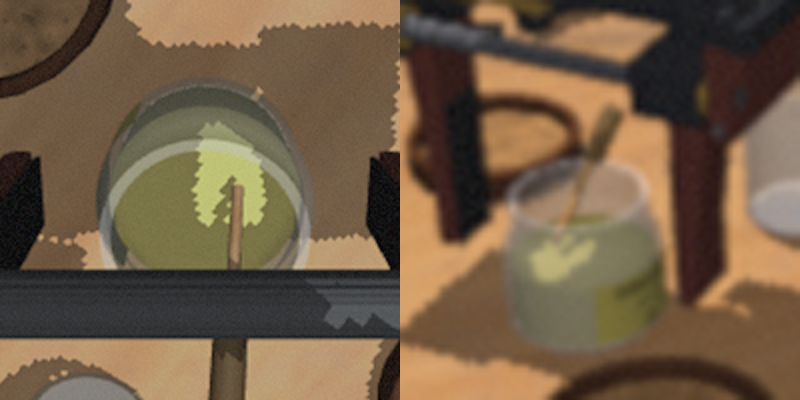

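Fingertips are now at about z = 0.02 on either side of the belly, with no contact. Now to close.

Run:
```python
from h import *
for o in (56,53,51,49,46):
    command_gripper(o/88); w=get_grip_width()*88
    print(o,round(w,2),get_ft_force().round(2),round(get_time(),2))
    if w>o+3: break
snap("scene","s15");snap("wrist","w15")
a=cv2.imread("pics/w15.png");b=cv2.imread("pics/s15.png")
cv2.imwrite("pics/c15.png",np.hstack([cv2.resize(a[140:340,150:350],(400,400),interpolation=cv2.INTER_CUBIC),cv2.resize(b[180:260,160:240],(400,400),interpolation=cv2.INTER_CUBIC)]))
```

```text
56 56.32 [0.24 0.86 1.12] 31.64
53 55.28 [-1.74 -0.12  2.03] 31.86
51 55.6 [-0.85  1.28  1.72] 32.08
```

View pics/c15.png

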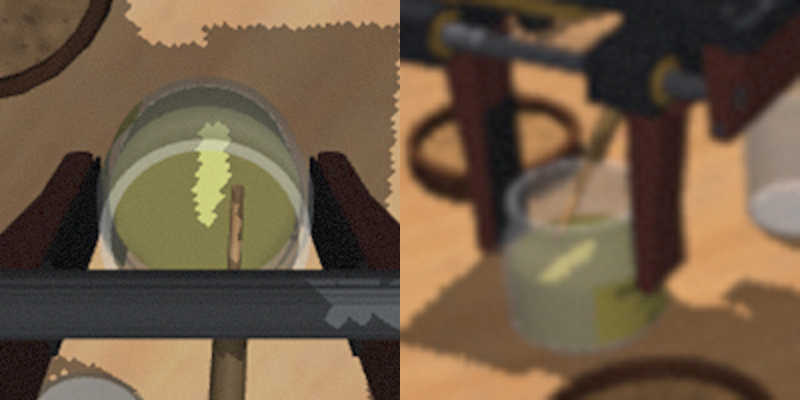

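The jaws stall at 55.5 mm on the belly, which is a solid grip. I'll close firmly, lift and place.

Run:
```python
from h import *
command_gripper(0); print(get_grip_width()*88)
p=get_tcp_pos()
movel([p[0],p[1],.09],v=.15); print("held",get_grip_width()*88,get_ft_force().round(2))
d=[.4382,.2727]
move_pose([*d,.09],quat(36)); movel([*d,.02],v=.15)
h=movel([*d,-.0048],v=.04,until_force=8); print(h,get_tcp_pos(),get_grip_width()*88)
snap("scene","s16")
command_gripper(1.0); wait(.1); movel([*d,.16],v=.2)
T=wristT();np.save("T16.npy",T);snap("wrist","w16");snap("scene","s17");print(get_time())
a=cv2.imread("pics/w16.png");b=cv2.imread("pics/s16.png");c=cv2.imread("pics/s17.png")
cv2.imwrite("pics/c16.png",np.hstack([x for x in (a[60:260,150:350],b[180:380,130:330],c[180:380,130:330])]))
```

```text
55.52514228250843
held 55.41640894562098 [ 0.86  0.53 -2.5 ]
True [ 0.43767936  0.27245119 -0.00546403] 55.57757330038555
36.875
```

View pics/c16.png

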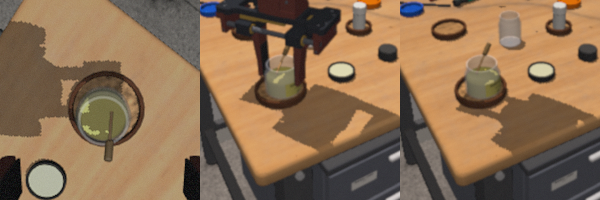

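The balm jar is in stand_57. The empty jar is next, using the same jaw angle, which keeps clear of everything nearby.

Run:
```python
from h import *
s=[.5505,.1625]; q=quat(36)
move_pose([*s,.16],q)
h=movel([*s,-.005],v=.12,until_force=6); print(h,get_tcp_pos())
for o in (46,43,40):
    command_gripper(o/88); w=get_grip_width()*88
    print(o,round(w,2),get_ft_force().round(2),round(get_time(),2))
snap("scene","s18");snap("wrist","w18")
a=cv2.imread("pics/w18.png");b=cv2.imread("pics/s18.png")
cv2.imwrite("pics/c18.png",np.hstack([cv2.resize(a[140:340,150:350],(400,400),interpolation=cv2.INTER_CUBIC),cv2.resize(b[160:260,190:290],(400,400),interpolation=cv2.INTER_CUBIC)]))
```

```text
False [ 0.55113686  0.16268458 -0.00427398]
46 45.83 [ 0.77 -0.31  0.16] 39.88
43 42.97 [ 1.03  0.32 -0.52] 40.14
40 42.71 [0.42 0.35 0.51] 40.36
```

View pics/c18.png

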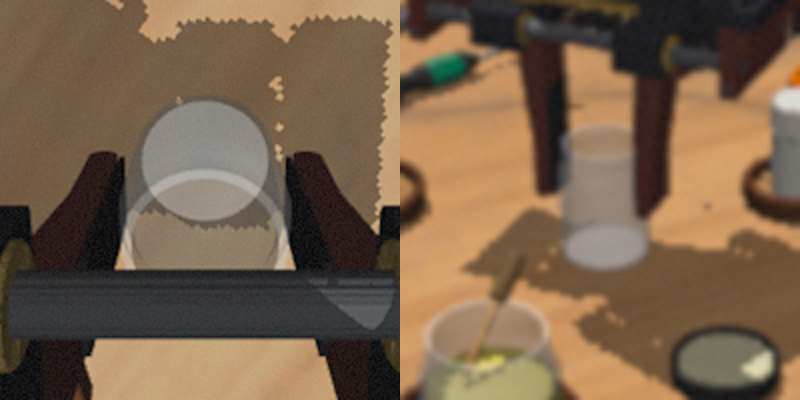

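Run:
```python
from h import *
command_gripper(0); p=get_tcp_pos(); print(get_grip_width()*88,p)
movel([p[0],p[1],.1],v=.15); print("held",get_grip_width()*88)
d=[.6485,.2488]
move_pose([*d,.1],quat(36)); movel([*d,.03],v=.15)
h=movel([*d,.0018],v=.04,until_force=6); print(h,get_tcp_pos(),get_grip_width()*88)
command_gripper(.8); wait(.1); movel([*d,.16],v=.2)
T=wristT();np.save("T19.npy",T);snap("wrist","w19")
move_pose([.35,-.35,.25],quat(-60))
snap("top","t19");snap("scene","s19");print(get_time())
t=cv2.imread("pics/t19.png")
S=4;off=np.array([165,140]);c=cv2.resize(t[140:280,165:360],None,fx=S,fy=S,interpolation=cv2.INTER_CUBIC)
for xy,z,D in (([.4378,.2725],.0135,.084),([.6483,.2486],.0135,.071),([.545,.0529],.0135,.054),([.4387,-.0462],.0135,.062),([.4317,.1637],.012,.047),([.4358,.0627],.019,.036),
  ([.4378,.2725],.0565,.057),([.6483,.2486],.0665,.044),([.545,.0529],.0585,.028),([.4387,-.0462],.0585,.036)): draw(c,"top",xy,z,D,(0,255,0),S,off)
cv2.imwrite("pics/ov19.png",c)
b=cv2.imread("pics/s19.png");cv2.imwrite("pics/c19.png",cv2.resize(b[140:300,140:400],(780,480),interpolation=cv2.INTER_CUBIC))
```

```text
42.672749988924565 [ 0.55058578  0.16251798 -0.00495505]
held 42.85816602900613
True [0.6478096  0.2485853  0.00154073] 42.886622147239905
47.6333
```

View pics/ov19.png

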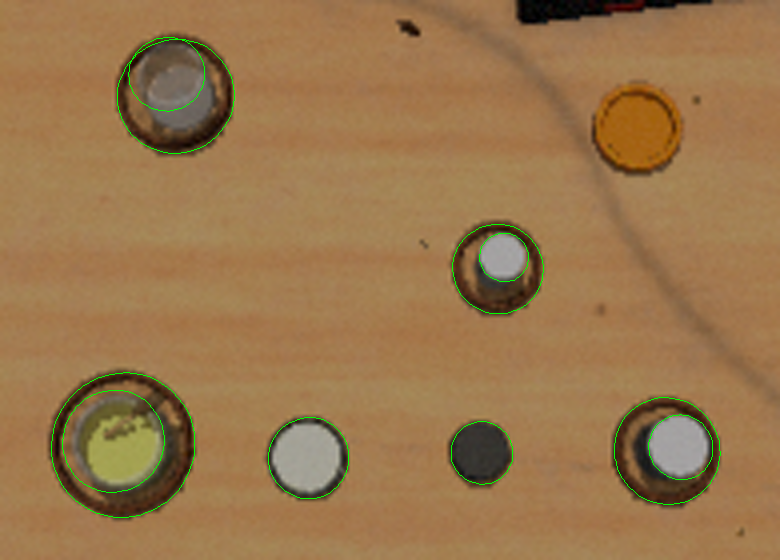

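View pics/c19.png

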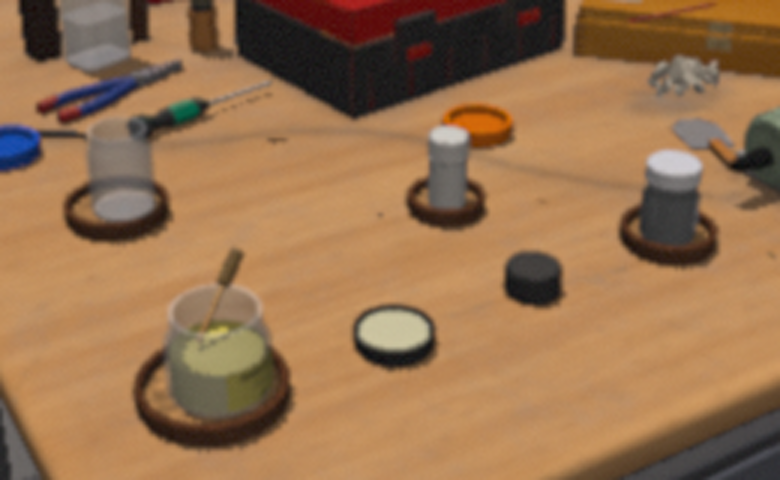

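All four jars stand in their own stands, and the cap and tin still match their starting circles. One closer look at the balm and empty jars in the wrist pictures.

Run:
```python
from h import *
o=[]
for f,tf,xy,D,d,h in (("w16","T16",[.438,.2727],.084,.057,.050),("w19","T19",[.6483,.2488],.071,.044,.06)):
    a=cv2.imread(f"pics/{f}.png");T=np.load(tf+".npy");u=proj("wrist",[*xy,.03],T)[0].astype(int);off=u-50;S=4
    c=cv2.resize(a[off[1]:off[1]+100,off[0]:off[0]+100],None,fx=S,fy=S,interpolation=cv2.INTER_CUBIC)
    draw(c,"wrist",xy,.0135,D,(0,255,0),S,off,T);draw(c,"wrist",xy,.0065,d,(255,0,255),S,off,T);o.append(c)
cv2.imwrite("pics/c20.png",np.hstack(o))
```

```text
(no output)
```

View pics/c20.png

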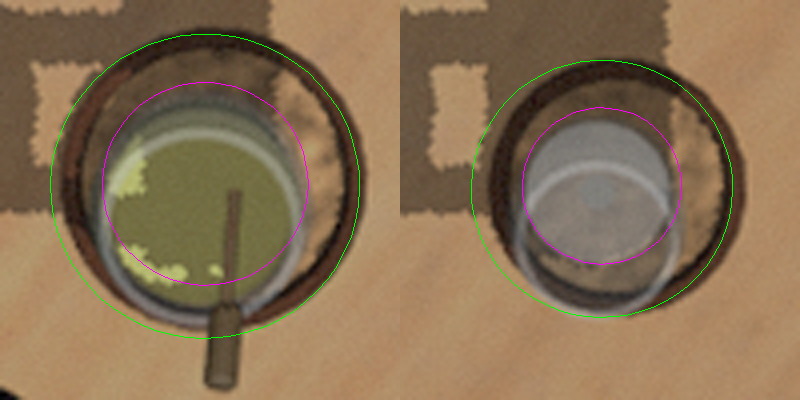

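```bash
python3 -c "
from station import *
print(get_time()); job_done()"
```

```text
47.6333
the job is handed in; nothing more can be done
```

All four jars are in their stands: the powder tub in stand_28, paste jar in stand_36, empty jar in stand_44 and balm jar in stand_57. I handed the job in at 47.6 s; no verdict is reported.

**Final checks:** the top, scene and wrist pictures show each jar upright inside its own well, with the gripper clear. The balm glass sits about 5 mm off its stand's axis; the others look closer to centre. The black cap and wax tin still match their starting outlines. I judged the height on the well floor only from the pictures and the descent readings.

**What went wrong or disagreed:**
- **Missed balm grasp:** the first close on the balm jar slipped over its rim, and the fingers shut inside the open jar. I backed out straight up without disturbing it.
- **Fingertip position:** the cameras showed the real fingertips about 30 mm above the stated TCP. I took the balm and empty jars lower because of this; the tub and paste jar had already been placed, held only near their tops.
- **Camera disagreement:** the top and wrist cameras differed by up to about 5 mm on the two glass jars, mostly along the closing direction, where the jaws centre the jar.

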